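Seat and clamp the detector housing in its alignment fixture

ROBOT

A 7-joint arm with a two-finger parallel gripper is mounted at the origin on the work surface. World frame = base frame: x ahead of the robot, y to its left, z up, the work surface at z = 0. Lengths are in m, angles in rad, forces in N, time in s.
With the tool pointing down it reaches from about 0.35 to 0.9 m from the base axis. Payload 8.1 kg.
Tool frame: the origin (TCP) lies midway between the tips of the shut fingers; the grasp point (between the pads) lies 19 mm behind it; z points along the fingers, y is the line along which they close (so a half turn about z gives the same grasp; the last joint's range is limited). The gripper opens to 92 mm and grips with 3 to 60 N. Pads are 19 mm wide; open, the fingers measure 130 mm over their backs; the gripper's body (75 mm by 190 mm) begins 47 mm behind the grasp point.
Start: joints at [-1.314, 0.434, 0.025, 1.573, -0.012, 1.134, -0.075], TCP at [0.22, 0.585, 0.227] pointing down, gripper open.
Joint ranges: [-2.62, 2.62], [-0.44, 2.09], [-1.27, 1.32], [0.08, 2.57], [-1.32, 4.46], [0.12, 2], [-2.74, 2.74]. Speed limits (rad/s): [2.22, 2.22, 3.01, 3.01, 3.14, 3.14, 3.14].

INTERFACE

Orientations are given as a rotation vector (axis times angle).
In Python, from cell import arm gives the robot as it stands.
- The arm moves only by the tool carry_out, never from a script. Its arguments are lists of equal length, an entry for each row: "claw": the finger opening in cm, from 0 to 9.18; "delta_pos": the shift along the tool's x, y, z in cm, a list of three; "angular": the turn, a rotation vector about the tool's x, y, z in rad, a list of three. In form: {"claw": [claw, ...], "delta_pos": [[dx, dy, dz], ...], "angular": [[ax, ay, az], ...]}. A call has 1 to 20 rows; each row shifts and turns the commanded pose from where the row before left it, along the tool's axes as they then stand; what a row does not reach is not made up. A row lasts 1/10 s, in which the tool goes at most 50 mm and 8.59 degrees, less where a joint would pass 70% of its speed; a pose out of reach is approached as far as the arm can. A call with a gripper value outside its range is refused whole. The fingers move at their own pace and stop on an object; "force" is the grip in N (left out, the last holds). Time passes only in rows, so rows that do not move let the fingers close. It gives the time, the measured TCP pose, the force, the opening and the grip force at its end, in the units of the state.
- arm.observe(): the state, without advancing time (a new reading comes with each control period).
- arm.get_image(name): name is "scene" or "top" or "wrist"; returns a dict with "frame" (480x640x3 uint8, red, green, blue), "mtx" (3x3 intrinsics, pixels), "T" (4x4, takes a point from camera to world coordinates). Camera axes: x right, y down, z forward; pixel columns grow to the right and rows downward; lengths in m; the calibration is good to about 2 mm. A picture is of the moment at which its call begins. There is no depth.
- arm.sign_off(): hands the job in; it is judged then, once.
Trained networks look in a picture, given as the dict that the camera call returned (one of the last four; its "shot" number tells which), for a name from the list of things; names that differ only in an ending like _2 or _b are one class to them, and where a whole thing is asked for, a point or a joint stands for the part that bears it (a point fixed in the world has none). Each returns a list of dicts, best first, with "conf" (0 to 1); they miss things now and then, are a little off and sometimes report something else, mostly with a low value. They report only what shows in the picture. A call takes as long as a camera call. They do not tell look-alikes from the thing itself.
- arm.look_for(label, picture): "centre" ([column, row] as shares, 0 to 1, of the picture: columns of its width, rows of its height, amid what is visible of it).
- arm.trace(label, picture): "region" (480x640 bool, what is visible of it) and "centre" ([column, row] as shares, 0 to 1, of the picture: columns of its width, rows of its height, amid what is visible of it).
- arm.place_of(label, picture): "centre" ([column, row] as shares, 0 to 1, of the picture: columns of its width, rows of its height: a listed point, or the origin of a listed thing).
The state is a dict: "clock": time; "joints": joint angles; "dq": joint speeds; "joint_efforts": joint torques, N m; "position": TCP position; "ee_rot": TCP orientation; "force": force on the tool from outside, world axes, zero at the start; "ft_torque": the same for the moment, N m; "width": opening from 0.0 (shut) to 1.0 (fully open); "gripper_force": force on a finger pad.
Only numpy, scipy, OpenCV 4.12 (cv2) and the standard library are available. Lean on these libraries where they do the work, as an engineer would, in place of code of your own. Each camera call takes 0.05 s, during which the arm holds its last target. There are 200 camera calls.

TASK

Slide the detector housing lying on the alignment fixture home against its three locating pins, so that its long side bears on both side pins and its lens end on the end pin, then push the toggle clamp's handle down until it snaps over its centre, lies fully home and the spindle holds the housing there. Push gently, never with more than 20 N on the housing or 30 N on the handle, and leave the screwdriver, the vial and the screw tray where they are.

Things in the scene. Friction and masses are not known exactly. Their poses are not given: they have to be found in the camera images.
- fixture: Alignment fixture, fixed: bare aluminium plate 15 mm thick, with three steel pins, a dark riser block and a toggle clamp. Origin on the bench below the clamp arm's pivot; plate x -100 to 100, y -90 to 160 mm, top at z = 15. The clamp works in the plane x = 0 (within 3 mm), arm towards +y over the housing, handle towards -y. Riser and clamp base: x -26 to 26, y -74 to 18, up to z = 95 mm.
- seat (a point): Point on the plate top where the housing's origin lies when it is home (fixture x 0, y 62, z 15 mm), axes parallel to the fixture's. Two side pins (10 mm thick, 22 mm high) stand at fixture x -34 and +22, y 27 mm; the housing's -y long side then touches both and its +x lens end touches the end pin.
- end_pin (a point): Top centre of the end pin (10 mm thick, 22 mm high), at fixture x 60, y 47, z 37 mm.
- housing: Photometer detector housing, loose on the plate: cream cast box, grey lid, 110 (x) by 60 (y) by 38 mm high, 0.33 to 0.55 kg. Origin: centre of its underside. Lens barrel 26 mm across, 14 mm long on the +x end at y 12, z 18; brass connector 10 mm high on the lid at x -36, y 10. Starts 6-18 mm from the seat in -x, 14-28 mm in +y, turned up to 0.2 rad; slides on the plate at 1 to 3 N.
- handle_grip (a point): Point on the top face of the clamp handle's black sleeve (63 long, 16 mm wide and thick), 25 mm in from its outer end. z points out of that face, -y along the handle outward. Open, the handle stands 55 to 66 degrees steep with this point near fixture y -61, z 177 mm; home, it is level at y -98, z 106. The clamp is set by hand: height differs by 1.5 mm, place by 3 mm between setups.
- arc_centre (a point): Centre of the arc (radius 68 mm, in the plane x = 0, within 5 mm) along which handle_grip travels; fixture y -30, z 119 mm. Push the sleeve's top slowly over towards -y and down. It moves freely (1 to 2 N) until the spindle meets the housing some 30 mm above home, then a hump of 5 to 14 N fades to zero at the centre, 6 mm above home; past it the handle snaps onto its hard stop and stays.
- spindle: The clamp arm's spring-loaded spindle with a rubber tip 20 mm across. Origin at the arm's pivot; the tip's foot is at y 62, z -25 mm of it. Raised, arm and spindle reach z = 160 mm at most above the bench, between fixture y -15 and 80 mm; with the handle home it presses on the middle of the lid with 20 to 45 N. Let go before the centre, the handle springs back up.
- screwdriver: Screwdriver, 170 mm long, 26 mm thick, black handle, lying on the bench beyond the fixture. Origin under its middle.
- vial: Brown glass vial with black cap, 40 mm across, 75 mm high, standing on the bench beyond the fixture. Origin at the centre of its foot.
- screw_tray: Open steel screw tray 90 x 60 x 22 mm on the bench beside the fixture, on the housing's side. Origin at the centre of its underside.
There are look-alikes about, which are no part of the job. What is meant by the housing is not black or orange, and is the smaller of those in its own colour.

How it is judged:
By the outcome, as a careful person would: the job done as asked, in the order asked, and still so for the second after the job is handed in, with the robot touching nothing.
It also fails if it takes over 72 s, if anything falls off the work surface, if the arm or the gripper's body presses on something with over 40 N, if the wrist force passes 120 N, or if a joint passes its speed limit or range.

## Working session

There is one attempt and no reset: what is moved stays moved. The work goes in short steps, Python scripts to look and compute and a tool call to move; the robot and the scene stay as the last step left them, time stands still between calls to the robot, and variables do not carry over. Pictures are saved under pics/ and viewed, at most 10 in all, crops included, and the job is handed in when it is done.

Besides the shell and the picture viewer there is one more tool, called after ">>>" by a JSON object that holds its "op" and its "data". carry_out: Moves the arm, as the interface text tells. Its arguments: {"type":"object","properties":{"claw":{"type":"array","items":{"type":"number"}},"delta_pos":{"type":"array","items":{"type":"array","items":{"type":"number"}}},"angular":{"type":"array","items":{"type":"array","items":{"type":"number"}}},"force":{"type":"number"}},"required":["claw","delta_pos","angular"]}

```bash
mkdir -p pics
cat > h.py <<'E'
import numpy as np, cv2
from cell import arm
from scipy.spatial.transform import Rotation as R
def save(n,p): cv2.imwrite(f'pics/{n}.png',p['frame'][:,:,::-1])
def ray(p,uv):
    d=np.linalg.inv(p['mtx'])@np.array([uv[0],uv[1],1.]); T=p['T']
    return T[:3,3],T[:3,:3]@(d/np.linalg.norm(d))
def onz(p,uv,z):
    o,d=ray(p,uv); return o+d*(z-o[2])/d[2]
def proj(p,X):
    X=np.atleast_2d(X); T=np.linalg.inv(p['T']); c=X@T[:3,:3].T+T[:3,3]; q=c@p['mtx'].T
    return q[:,:2]/q[:,2:]
def tri(obs):
    A=np.zeros((3,3));b=np.zeros(3)
    for p,uv in obs:
        o,d=ray(p,uv);M=np.eye(3)-np.outer(d,d);A+=M;b+=M@o
    return np.linalg.solve(A,b)
def px(r): return np.array(r['centre'])*[640,480]
E
python3 - <<'E'
from h import *
np.set_printoptions(precision=3,suppress=True)
s=arm.observe();print(s)
P={n:arm.get_image(n) for n in('scene','top','wrist')}
for n,p in P.items():
    save(n+'0',p)
    print(n,p['T'][:3,3])
for l in('seat','end_pin','housing','handle_grip','arc_centre','spindle','fixture','vial','screwdriver','screw_tray'):
    for n,p in P.items():
        print(l,n,[(np.round(px(r)),round(r['conf'],2)) for r in arm.place_of(l,p)])
E
cd pics; python3 -c "
import cv2,numpy as np
a=[cv2.imread(n+'0.png') for n in('scene','top')]
"
```

```text
{'clock': 0.0, 'joints': array([-1.314,  0.435,  0.025,  1.574, -0.012,  1.134, -0.075]), 'dq': array([-0.001,  0.   ,  0.001,  0.001,  0.002,  0.001, -0.001]), 'joint_efforts': array([  0.001, -66.783,   0.985, -31.446,  -0.061,   0.043,   0.   ]), 'position': array([0.22 , 0.584, 0.226]), 'ee_rot': array([-0.562, -3.091,  0.002]), 'force': array([0.717, 0.548, 0.012]), 'ft_torque': array([-0.025,  0.022, -0.045]), 'gripper_force': 0.0, 'width': 1.001473605184391}
scene [ 0.94  -0.346  0.728]
top [0.395 0.037 1.122]
wrist [0.143 0.613 0.384]
seat scene [(array([334., 254.]), 0.58)]
seat top [(array([328., 266.]), 0.71)]
seat wrist []
end_pin scene [(array([348., 272.]), 0.88)]
end_pin top [(array([339., 234.]), 0.92)]
end_pin wrist []
housing scene [(array([441., 179.]), 0.93), (array([332., 152.]), 0.82), (array([147., 332.]), 0.8)]
housing top [(array([323., 271.]), 0.89), (array([490., 316.]), 0.71), (array([221., 388.]), 0.67), (array([177., 268.]), 0.59)]
housing wrist []
handle_grip scene [(array([268., 229.]), 0.87)]
handle_grip top [(array([407., 257.]), 0.56)]
handle_grip wrist []
arc_centre scene []
arc_centre top [(array([382., 262.]), 0.78)]
arc_centre wrist []
spindle scene []
spindle top [(array([364., 269.]), 0.53)]
spindle wrist []
fixture scene [(array([305., 277.]), 0.86)]
fixture top [(array([362., 266.]), 0.95)]
fixture wrist []
vial scene [(array([311., 370.]), 0.63), (array([264., 228.]), 0.28)]
vial top []
vial wrist []
screwdriver scene [(array([386., 305.]), 0.86)]
screwdriver top [(array([329., 200.]), 0.84), (array([362., 266.]), 0.38)]
screwdriver wrist []
screw_tray scene [(array([407., 229.]), 0.78)]
screw_tray top [(array([256., 246.]), 0.75), (array([364., 268.]), 0.38), (array([381., 263.]), 0.17)]
screw_tray wrist []
```

View pics/scene0.png

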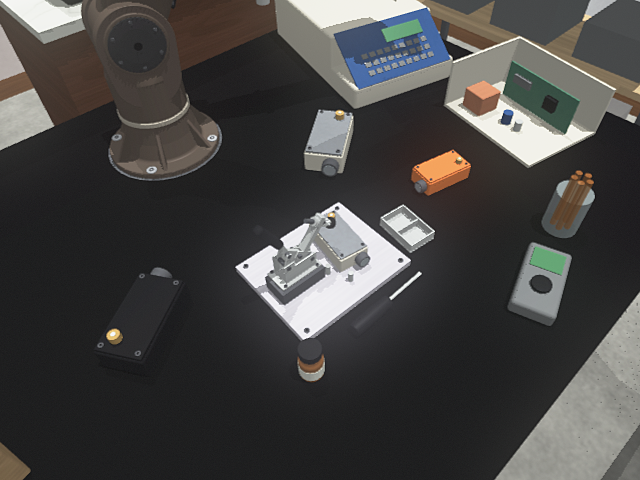

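View pics/top0.png

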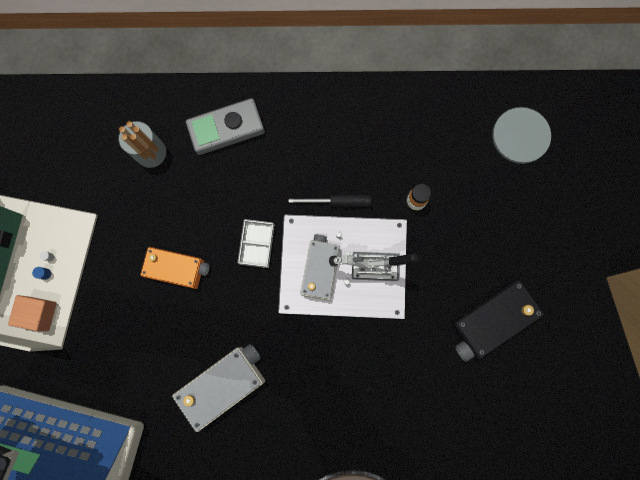

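The housing is one of these in the top view: cream on the fixture at (321,268), large cream at (220,388), orange at (173,268) and black at (500,320). The one on the fixture fits, as it is cream and the smaller of the two creams. I'll confirm this in a crop and compute where the fixture lies.

Run:
```python
from h import *
np.set_printoptions(precision=4,suppress=True)
p=arm.get_image('top'); q=arm.get_image('scene')
c=p['frame'][190:420,160:440,::-1]; cv2.imwrite('pics/crop1.png',cv2.resize(c,(784,644))[:600])
for n,a in(('end_pin','end_pin'),('handle_grip','handle_grip'),('seat','seat')):
    P=arm.place_of(n,p);Q=arm.place_of(n,q)
    if P and Q: print(n,tri([(p,px(P[0])),(q,px(Q[0]))]))
for uv in [(286,217),(408,220),(404,318),(280,314)]: print('plate corner',onz(p,uv,.015))
for l,z in(('fixture',0),('screw_tray',0),('screwdriver',0),('housing',.015)):
    for r in arm.place_of(l,p)[:1]: print(l,onz(p,px(r),z))
print(p['mtx'])
```

```text
end_pin [0.5788 0.0243 0.0378]
handle_grip [ 0.5171 -0.0876  0.18  ]
seat [0.5249 0.0418 0.0148]
plate corner [0.6275 0.1308 0.015 ]
plate corner [ 0.6198 -0.1175  0.015 ]
plate corner [ 0.4221 -0.1047  0.015 ]
plate corner [0.4308 0.1413 0.015 ]
screw_tray [0.5703 0.1941 0.    ]
screwdriver [0.661  0.0428 0.    ]
housing [0.2888 0.256  0.015 ]
[[553.998    0.     325.401 ]
 [  0.     553.998  249.3217]
 [  0.       0.       1.    ]]
```

View pics/crop1.png

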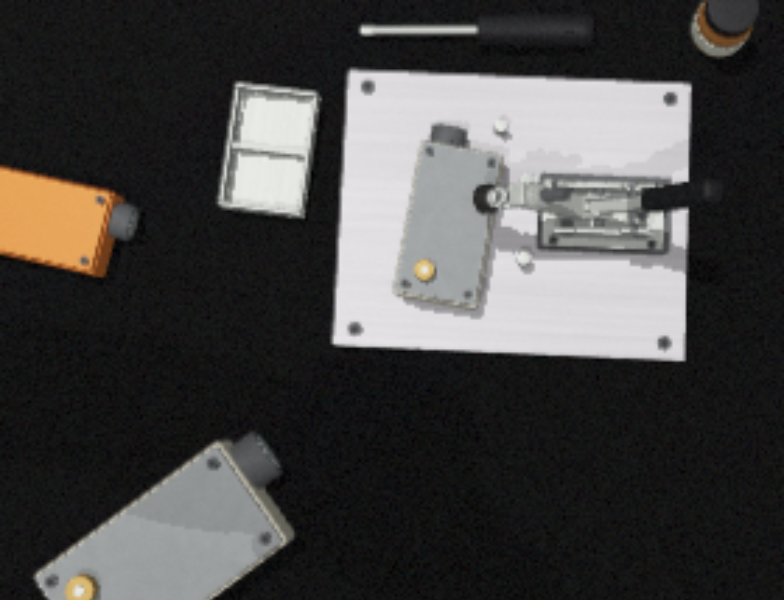

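Confirmed: the small cream box on the plate (crop (450,225)) has its brass connector at -x and its lens at +x. Next is a wrist view over the fixture for precise poses.

```bash
cat >> h.py <<'E'
def plan(target,Rt=None):
    """tool-frame total shift (cm) then remaining turn (tool rotvec)"""
    s=arm.observe(); R0=R.from_rotvec(s['ee_rot'])
    d=R0.inv().apply(np.array(target)-s['position'])*100
    print('shift cm',np.round(d,2),'len',round(np.linalg.norm(d),2),'turn',None if Rt is None else np.round((R0.inv()*Rt).as_rotvec(),4))
def down(yaw): # tool x at world angle yaw, z down
    x=np.array([np.cos(yaw),np.sin(yaw),0]); z=np.array([0,0,-1.]); return R.from_matrix(np.c_[x,np.cross(z,x),z])
E
python3 - <<'E'
from h import *
plan([.54,.03,.38],down(np.pi-.04))
E
```

```text
shift cm [-49.49 -40.68 -15.33] len 65.87 turn [ 1.000e-04  0.000e+00 -3.199e-01]
```

>>> {"op": "carry_out", "data": {"claw": [0,0,0,0,0,0,0,0,0,0,0,0,0,0,0,0,0,0,0,0], "delta_pos": [[-3.1,-2.54,-0.96],[-3.1,-2.54,-0.96],[-3.1,-2.54,-0.96],[-3.1,-2.54,-0.96],[-3.1,-2.54,-0.96],[-3.1,-2.54,-0.96],[-3.1,-2.54,-0.96],[-3.1,-2.54,-0.96],[-3.1,-2.54,-0.96],[-3.1,-2.54,-0.96],[-3.1,-2.54,-0.96],[-3.1,-2.54,-0.96],[-3.1,-2.54,-0.96],[-3.1,-2.54,-0.96],[-3.1,-2.54,-0.96],[-3.1,-2.54,-0.96],[0,0,0],[0,0,0],[0,0,0],[0,0,0]], "angular": [[0,0,0],[0,0,0],[0,0,0],[0,0,0],[0,0,0],[0,0,0],[0,0,0],[0,0,0],[0,0,0],[0,0,0],[0,0,0],[0,0,0],[0,0,0],[0,0,0],[0,0,0],[0,0,0],[0,0,-0.107],[0,0,-0.107],[0,0,-0.107],[0,0,0]], "force": 20}}

```text
clock: 4.25
position: [0.5412, 0.0298, 0.3804]
ee_rot: [0.059, 3.141, 0.0]
force: [0.7, -0.9, 0.6]
width: 0.002
gripper_force: 0.0
```

Run:
```python
from h import *
np.set_printoptions(precision=4,suppress=True)
s=arm.observe();print(s['clock'],s['position'],s['ee_rot'],s['width'])
p=arm.get_image('wrist');save('w1',p);print(p['T'])
for l in('seat','end_pin','housing','handle_grip','arc_centre','spindle','fixture'):
    print(l,[(np.round(px(r)),round(r['conf'],2)) for r in arm.place_of(l,p)])
```

```text
4.25 [0.5412 0.0298 0.3804] [0.0587 3.141  0.0002] 0.0019128583015717085
[[ 0.0376  0.9518  0.3045  0.4587]
 [ 0.9993 -0.036  -0.0109  0.0324]
 [ 0.0006  0.3047 -0.9524  0.5387]
 [ 0.      0.      0.      1.    ]]
seat [(array([318., 174.]), 0.89)]
end_pin [(array([306., 220.]), 0.68)]
housing [(array([534., 162.]), 0.95), (array([ 84., 101.]), 0.89), (array([333., 168.]), 0.74), (array([245., 185.]), 0.3)]
handle_grip [(array([196., 189.]), 0.78)]
arc_centre [(array([245., 186.]), 0.93), (array([317., 175.]), 0.51)]
spindle [(array([272., 174.]), 0.63)]
fixture [(array([279., 173.]), 0.83)]
```

View pics/w1.png

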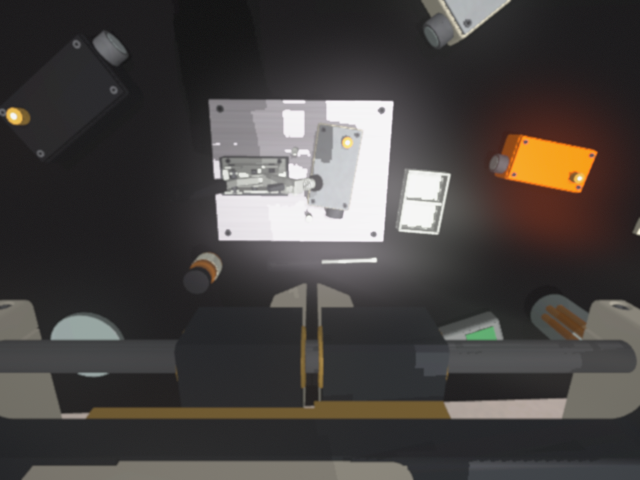

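Wrist view: plate at (210–393, 98–242), housing at (335,170), spindle tip at (316,183), handle at about (200,187), and the tray to the right at (424,200). I'll take two closer views at different y to triangulate.

>>> {"op": "carry_out", "data": {"claw": [0,0,0,0,0,0], "delta_pos": [[2.5,1.5,3.3],[2.5,1.5,3.3],[2.5,1.5,3.3],[2.5,1.5,3.3],[0,0,0],[0,0,0]], "angular": [[0,0,0],[0,0,0],[0,0,0],[0,0,0],[0,0,0],[0,0,0]]}}

```text
clock: 5.25
position: [0.4433, 0.0939, 0.2483]
ee_rot: [-0.06, -3.14, 0.0]
force: [0.7, 0.1, 0.8]
width: 0.006
gripper_force: 0.0
```

```bash
cat > look.py <<'E'
from h import *
import sys,pickle
p=arm.get_image('wrist');n=sys.argv[1];save(n,p)
D={l:[(px(r),r['conf']) for r in arm.place_of(l,p)] for l in('seat','end_pin','housing','handle_grip','arc_centre','spindle','fixture')}
pickle.dump((p,D),open(n+'.pkl','wb'))
for l in D: print(l,[(np.round(a),round(c,2)) for a,c in D[l]])
print(arm.observe()['position'],arm.observe()['clock'])
E
python3 look.py w2
```

```text
seat []
end_pin []
housing [(array([287., 266.]), 0.75), (array([467.,  43.]), 0.66), (array([534., 255.]), 0.62)]
handle_grip []
arc_centre [(array([153., 321.]), 0.8)]
spindle []
fixture [(array([220., 273.]), 0.74), (array([155., 323.]), 0.66), (array([287., 265.]), 0.19)]
[0.44419731 0.0936046  0.24872751] 5.65
```

>>> {"op": "carry_out", "data": {"claw": [0,0,0,0,0,0], "delta_pos": [[0,-3,0],[0,-3,0],[0,-3,0],[0,-3,0],[0,0,0],[0,0,0]], "angular": [[0,0,0],[0,0,0],[0,0,0],[0,0,0],[0,0,0],[0,0,0]]}}

```text
clock: 6.25
position: [0.4391, -0.0265, 0.2485]
ee_rot: [0.064, 3.14, 0.0]
force: [-1.0, 0.6, 0.2]
width: 0.006
gripper_force: 0.0
```

```bash
python3 look.py w3
python3 - <<'E'
from h import *
import pickle
np.set_printoptions(precision=4,suppress=True)
(p,A),(q,B)=[pickle.load(open(f'w{i}.pkl','rb')) for i in(2,3)]
for l in A:
  for a,ca in A[l][:2]:
    for b,cb in B[l][:2]:
      X=tri([(p,a),(q,b)]); e=np.abs(proj(p,X)[0]-a).max()
      if e<6 and min(ca,cb)>.3: print(l,X,round(e,1))
E
```

```text
seat [(array([373., 274.]), 0.8)]
end_pin []
housing [(array([ 86., 192.]), 0.79), (array([632., 255.]), 0.75), (array([587.,  40.]), 0.64), (array([390., 267.]), 0.55)]
handle_grip []
arc_centre []
spindle []
fixture [(array([323., 270.]), 0.92)]
[ 0.4389557  -0.02563278  0.24829001] 6.65
housing [0.4059 0.0865 0.289 ] 4.5
fixture [ 0.5214 -0.0168  0.0126] 1.2
```

View pics/w2.png

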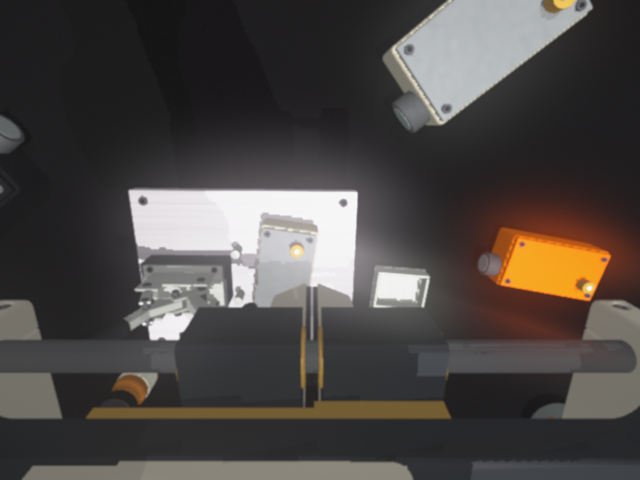

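View w2 hides the +x half of the plate behind the gripper: the housing is at (287,265), the -x plate corners at (130,190) and (358,190). I'll combine w1 with the top and scene views.

Run:
```python
from h import *
import pickle
np.set_printoptions(precision=4,suppress=True)
(p2,A),(p3,B)=[pickle.load(open(f'w{i}.pkl','rb')) for i in(2,3)]
t=arm.get_image('top');q=arm.get_image('scene')
for n in('end_pin','handle_grip','seat','arc_centre','spindle','fixture'):
    P=arm.place_of(n,t);Q=arm.place_of(n,q)
    print(n,[(np.round(px(r)),round(r['conf'],2)) for r in P[:2]],[(np.round(px(r)),round(r['conf'],2)) for r in Q[:2]])
    if P and Q: X=tri([(t,px(P[0])),(q,px(Q[0]))]);print('   ',X,proj(t,X)[0]-px(P[0]))
w1={'mtx':p2['mtx'],'T':np.array([[.0376,.9518,.3045,.4587],[.9993,-.036,-.0109,.0324],[.0006,.3047,-.9524,.5387],[0,0,0,1]])}
for n,uv,z in(('seat',(318,174),.015),('end_pin',(306,220),.037),('handle',(196,189),.18),('arc',(245,186),.119),('fixture',(279,173),0),('housing',(333,168),.015)): print('w1',n,onz(w1,uv,z))
print('w2 housing',onz(p2,(287,266),.015),'w3 housing',onz(p3,(390,267),.015),'seat',onz(p3,(373,274),.015))
print('w2 corners',onz(p2,(130,190),.015),onz(p2,(358,190),.015))
print('w1 corners',[onz(w1,u,.015) for u in((209,99),(393,101),(384,242),(217,242))])
# lid corners of housing from w1/t
for r in arm.trace('housing',t):
    m=r['region'].astype(np.uint8);(c,wh,a)=cv2.minAreaRect(cv2.findNonZero(m))
    print(r['conf'],c,wh,a)
```

```text
end_pin [(array([340., 233.]), 0.73), (array([330., 200.]), 0.22)] [(array([350., 272.]), 0.73)]
    [0.5889 0.0213 0.0439] [0.4246 0.3369]
handle_grip [] [(array([266., 228.]), 0.84), (array([387., 303.]), 0.6)]
seat [(array([331., 268.]), 0.67)] [(array([330., 253.]), 0.75)]
    [0.5216 0.0384 0.0209] [0.3131 0.2388]
arc_centre [] [(array([295., 240.]), 0.92), (array([313., 371.]), 0.59)]
spindle [] []
fixture [] [(array([307., 280.]), 0.71)]
w1 seat [0.5262 0.0396 0.015 ]
w1 end_pin [0.588 0.02  0.037]
w1 handle [ 0.5152 -0.0846  0.18  ]
w1 arc [ 0.5234 -0.0471  0.119 ]
w1 fixture [ 0.5245 -0.0177  0.    ]
w1 housing [0.5185 0.0613 0.015 ]
w2 housing [0.5159 0.0624 0.015 ] w3 housing [0.5182 0.0617 0.015 ] seat [0.5262 0.042  0.015 ]
w2 corners [ 0.4206 -0.1032  0.015 ] [0.4301 0.1449 0.015 ]
w1 corners [array([ 0.4202, -0.1044,  0.015 ]), array([0.4321, 0.1442, 0.015 ]), array([0.6327, 0.1367, 0.015 ]), array([ 0.623 , -0.1174,  0.015 ])]
0.87 (496.95220947265625, 319.1578369140625) (47.897438049316406, 82.35267639160156) 55.491477966308594
0.83 (175.45510864257812, 268.1841735839844) (65.09185791015625, 31.136037826538086) 13.706961631774902
0.8 (320.2220153808594, 267.32318115234375) (31.337221145629883, 63.56092834472656) 12.804265975952148
0.69 (221.6719512939453, 385.9772644042969) (45.65159606933594, 97.60992431640625) 53.65254211425781
```

```bash
cat >> h.py <<'E'
FO=np.array([.5241,-.0207,0]); FR=R.from_euler('z',-.047)
def fx(x,y,z): return FO+FR.apply(np.array([x,y,z])/1000)
def tofx(P): return FR.inv().apply(np.array(P)-FO)*1000
def lean(a): 
    c,s=np.cos(a),np.sin(a); return FR*R.from_matrix(np.array([[0,c,-s],[1,0,0],[0,-s,-c]]).T)
def st():
    s=arm.observe(); print('t',round(s['clock'],2),'fix mm',np.round(tofx(s['position']),1),'F fix',np.round(FR.inv().apply(s['force']),1),'w',round(s['width']*9.18,2))
E
python3 - <<'E'
from h import *
print(np.round(arm.observe()['joints'],2)); st()
plan(fx(-8,145,248),lean(.436))
Rt=down(np.pi/2-.047); plan(fx(-8,145,248),Rt)
print(lean(.436).inv().apply([0,0,-.1])*100)
E
```

```text
[-0.41  0.1   0.39  1.99 -0.04  1.06  1.53]
t 7.4 fix mm [-84.8  -9.4 248.3] F fix [ 0.  -0.1 -0.8] w 0.06
shift cm [-7.81 15.38  0.03] len 17.25 turn [ 0.3437 -0.341   1.5515]
shift cm [-7.81 15.38  0.03] len 17.25 turn [ 0.     -0.      1.5788]
[4.22317061e+00 2.77555756e-16 9.06448179e+00]
```

>>> {"op": "carry_out", "data": {"claw": [5.5,5.5,5.5,5.5,5.5,5.5,5.5,5.5,5.5,5.5,5.5,5.5,5.5,5.5,5.5,5.5,5.5,5.5,5.5,5.5], "delta_pos": [[-1.56,3.08,0],[-1.56,3.08,0],[-1.56,3.08,0],[-1.56,3.08,0],[-1.56,3.08,0],[0,0,0],[0,0,0],[0,0,0],[0,0,0],[0,0,0],[0,0,0],[0,0,0],[0,0,0],[0,0,0],[0,0,0],[0,0,0],[0,0,0],[0,0,0],[0,0,0],[0,0,0]], "angular": [[0,0,0],[0,0,0],[0,0,0],[0,0,0],[0,0,0],[0,0,0.1435],[0,0,0.1435],[0,0,0.1435],[0,0,0.1435],[0,0,0.1435],[0,0,0.1435],[0,0,0.1435],[0,0,0.1435],[0,0,0.1435],[0,0,0.1435],[0,0,0.1435],[0,-0.1453,0],[0,-0.1453,0],[0,-0.1453,0],[0,0,0]]}}

```text
clock: 9.4
position: [0.522, 0.1306, 0.2458]
ee_rot: [2.017, 1.945, -0.456]
force: [0.3, 2.1, -0.6]
width: 0.602
gripper_force: 0.0
```

Run:
```python
from h import *
print(np.round(arm.observe()['joints'],2)); st()
plan(fx(-8,145,32),lean(.436)); plan(fx(-8,125,28),lean(.436))
p=arm.get_image('wrist');save('w4',p)
```

```text
[-1.04  0.46  0.66  1.69  0.12  1.28 -0.49]
t 9.4 fix mm [ -9.2 151.  245.8] F fix [ 0.2  2.1 -0.6] w 5.53
shift cm [ 8.59  0.19 19.58] len 21.39 turn [0.0014 0.0054 0.0107]
shift cm [ 6.95  0.17 20.8 ] len 21.93 turn [0.0014 0.0054 0.0107]
```

View pics/w4.png

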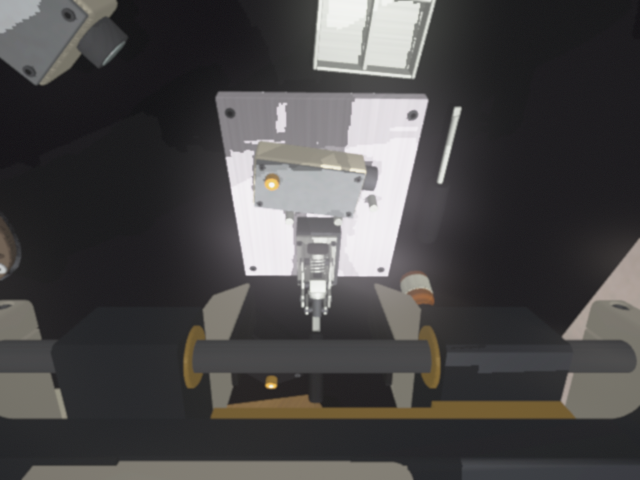

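View w4: housing at (310,180) with its connector at (271,182), clear space on its +y side, tray at (375,35). Going down on that side.

>>> {"op": "carry_out", "data": {"claw": [5.5,5.5,5.5,5.5,5.5,5.5,5.5,5.5,5.5,5.5,5.5], "delta_pos": [[1.07,0.02,2.45],[1.07,0.02,2.45],[1.07,0.02,2.45],[1.07,0.02,2.45],[1.07,0.02,2.45],[1.07,0.02,2.45],[1.07,0.02,2.45],[1.07,0.02,2.3],[0,0,0],[0,0,0],[0,0,0]], "angular": [[0,0,0.01],[0,0,0],[0,0,0],[0,0,0],[0,0,0],[0,0,0],[0,0,0],[0,0,0],[0,0,0],[0,0,0],[0,0,0]]}}

```text
clock: 10.55
position: [0.526, 0.1198, 0.0374]
ee_rot: [2.04, 1.925, -0.444]
force: [0.8, 0.1, -0.7]
width: 0.597
gripper_force: 0.0
```

Run:
```python
from h import *
st(); s=arm.observe(); print(np.round((R.from_rotvec(s['ee_rot']).inv()*lean(.436)).as_rotvec(),3),s['force'])
plan(fx(-8,120,30))
```

```text
t 10.55 fix mm [ -4.7 140.5  37.4] F fix [ 0.8  0.1 -0.7] w 5.48
[ 0.001 -0.002 -0.011] [ 0.82925433  0.10610314 -0.68913287]
shift cm [-1.55 -0.31  1.53] len 2.2 turn None
```

>>> {"op": "carry_out", "data": {"claw": [5.5,5.5,5.5,5.5,5.5,5.5,5.5,5.5,5.5], "delta_pos": [[0.14,-0.08,0.31],[0.14,-0.08,0.31],[0.14,-0.08,0.31],[-0.18,0,0.085],[-0.18,0,0.085],[-0.18,0,0.085],[-0.18,0,0.085],[-0.18,0,0.085],[0,0,0]], "angular": [[0,0,-0.011],[0,0,0],[0,0,0],[0,0,0],[0,0,0],[0,0,0],[0,0,0],[0,0,0],[0,0,0]]}}

```text
clock: 11.45
position: [0.5221, 0.1097, 0.0257]
ee_rot: [2.029, 1.938, -0.45]
force: [0.5, -0.2, 0.4]
width: 0.597
gripper_force: 0.0
```

```bash
python3 -c "
from h import *
st()"
```

```text
t 11.45 fix mm [ -8.1 130.2  25.7] F fix [ 0.5 -0.1  0.4] w 5.48
```

Continuing in small steps along -y.

>>> {"op": "carry_out", "data": {"claw": [5.5,5.5,5.5,5.5,5.5,5.5,5.5,5.5,5.5], "delta_pos": [[-0.18,0,0.07],[-0.18,0,0.07],[-0.18,0,0.085],[-0.18,0,0.085],[-0.18,0,0.085],[-0.18,0,0.085],[-0.18,0,0.085],[-0.18,0,0.085],[0,0,0]], "angular": [[0,0,0],[0,0,0],[0,0,0],[0,0,0],[0,0,0],[0,0,0],[0,0,0],[0,0,0],[0,0,0]]}}

```text
clock: 12.35
position: [0.5214, 0.0939, 0.0259]
ee_rot: [2.029, 1.938, -0.45]
force: [-1.1, 0.4, -0.3]
width: 0.6
gripper_force: 0.2
```

```bash
python3 -c "
from h import *
st()"
```

```text
t 12.35 fix mm [ -8.1 114.3  25.9] F fix [-1.1  0.4 -0.3] w 5.51
```

>>> {"op": "carry_out", "data": {"claw": [5.5,5.5,5.5,5.5,5.5], "delta_pos": [[-0.18,0,0.085],[-0.18,0,0.085],[-0.18,0,0.085],[-0.09,0,0.042],[0,0,0]], "angular": [[0,0,0],[0,0,0],[0,0,0],[0,0,0],[0,0,0]]}}

```text
clock: 12.85
position: [0.5211, 0.0871, 0.0258]
ee_rot: [2.029, 1.938, -0.45]
force: [0.1, 0.1, -0.1]
width: 0.6
gripper_force: 0.2
```

```bash
python3 -c "
from h import *
st()
p=arm.get_image('scene');cv2.imwrite('pics/s2.png',cv2.resize(p['frame'][190:340,220:440,::-1],None,fx=3.6,fy=3.6,interpolation=2))
t=arm.get_image('top')
for r in arm.place_of('housing',t): print(r['conf'],px(r),tofx(onz(t,px(r),.015)))
"
```

```text
t 12.85 fix mm [ -8.  107.6  25.8] F fix [ 0.1  0.1 -0.1] w 5.51
0.84 [326.976 268.8  ] [-6.50830385 68.02209696 15.        ]
0.83 [220.288 386.88 ] [-247.11087292  266.14076835   15.        ]
0.58 [493.824 318.192] [ -90.60623543 -265.72753611   15.        ]
```

View pics/s2.png

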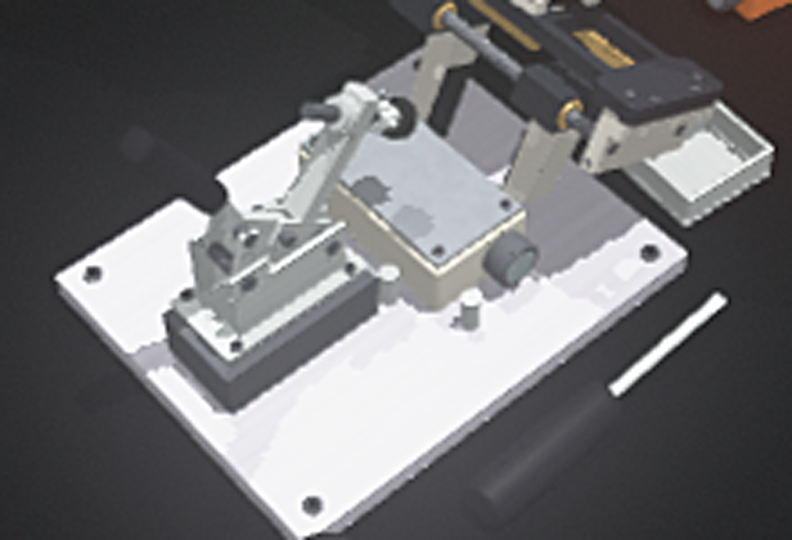

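In the crop the housing is parallel to the pins and moving with both fingers: its side is close to the side pin at (388,282), with the end pin at (470,310) still clear of the lens end. Continuing gently.

>>> {"op": "carry_out", "data": {"claw": [5.5,5.5,5.5,5.5], "delta_pos": [[-0.09,0,0.042],[-0.09,0,0.042],[-0.09,0,0.042],[-0.09,0,0.042]], "angular": [[0,0,0],[0,0,0],[0,0,0],[0,0,0]]}}

```text
clock: 13.4
position: [0.521, 0.0835, 0.0258]
ee_rot: [2.029, 1.939, -0.449]
force: [0.5, 0.9, -0.0]
width: 0.6
gripper_force: 0.6
```

>>> {"op": "carry_out", "data": {"claw": [5.5,5.5], "delta_pos": [[-0.045,0,0.021],[-0.045,0,0.021]], "angular": [[0,0,0],[0,0,0]]}}

```text
clock: 13.6
position: [0.5209, 0.0824, 0.0258]
ee_rot: [2.029, 1.939, -0.45]
force: [-1.1, 0.8, 0.2]
width: 0.6
gripper_force: 0.6
```

```bash
python3 -c "
from h import *
st()"
```

```text
t 13.6 fix mm [ -8.  102.9  25.8] F fix [-1.2  0.7  0.2] w 5.51
```

>>> {"op": "carry_out", "data": {"claw": [5.5,5.5], "delta_pos": [[-0.045,0,0.021],[-0.045,0,0.021]], "angular": [[0,0,0],[0,0,0]]}}

```text
clock: 13.8
position: [0.5209, 0.0815, 0.0258]
ee_rot: [2.029, 1.939, -0.45]
force: [-0.2, 1.2, 0.5]
width: 0.6
gripper_force: 0.9
```

>>> {"op": "carry_out", "data": {"claw": [5.5,5.5], "delta_pos": [[-0.045,0,0.021],[-0.045,0,0.021]], "angular": [[0,0,0],[0,0,0]]}}

```text
clock: 14.0
position: [0.5209, 0.0811, 0.0257]
ee_rot: [2.029, 1.939, -0.449]
force: [-0.3, 3.7, 0.1]
width: 0.598
gripper_force: 2.3
```

>>> {"op": "carry_out", "data": {"claw": [5.5], "delta_pos": [[-0.045,0,0.021]], "angular": [[0,0,0]]}}

```text
clock: 14.1
position: [0.521, 0.0809, 0.0257]
ee_rot: [2.029, 1.94, -0.448]
force: [-1.3, 6.1, 1.8]
width: 0.598
gripper_force: 3.1
```

>>> {"op": "carry_out", "data": {"claw": [5.5], "delta_pos": [[-0.045,0,0.021]], "angular": [[0,0,0]]}}

```text
clock: 14.2
position: [0.521, 0.0808, 0.0257]
ee_rot: [2.029, 1.94, -0.447]
force: [-1.7, 7.0, 3.3]
width: 0.603
gripper_force: 3.8
```

>>> {"op": "carry_out", "data": {"claw": [5.5,5.5], "delta_pos": [[-0.045,0,0.021],[0,0,0]], "angular": [[0,0,0],[0,0,0]]}}

```text
clock: 14.4
position: [0.521, 0.0808, 0.0257]
ee_rot: [2.029, 1.941, -0.447]
force: [-1.4, 8.0, 2.1]
width: 0.598
gripper_force: 3.9
```

```bash
python3 -c "
from h import *
st()
t=arm.get_image('top')
for r in arm.place_of('housing',t)[:1]: print(r['conf'],px(r),tofx(onz(t,px(r),.015)))
R0=R.from_rotvec(arm.observe()['ee_rot'])
print((R0.inv()*down(np.pi-.047)).as_rotvec())
plan(fx(-8,150,120)); plan(fx(-8,150,130))
"
```

```text
t 14.4 fix mm [ -7.8 101.2  25.7] F fix [-1.7  8.   2.1] w 5.49
0.82 [330.368 269.904] [-8.44829353 61.11462303 15.        ]
[-0.33954599  0.34051748 -1.54128876]
shift cm [  0.47   0.   -10.61] len 10.62 turn None
shift cm [  0.05   0.   -11.52] len 11.52 turn None
```

```bash
python3 -c "
from h import *
R0=R.from_rotvec(arm.observe()['ee_rot'])
Rt=down(np.pi-.047)*R.from_rotvec([0,-.25,0])
v=(R0.inv()*Rt).as_rotvec();print(v,np.linalg.norm(v),v/12)
# position after retreat
P=arm.observe()['position']+R0.apply([.018,0,-.0085-.112]);print(tofx(P))
for a,b in (((-100,150,130),None),((-100,57,130),None)): print(Rt.inv().apply(fx(*a)-P)*100)
print(Rt.inv().apply(fx(-100,57,27)-fx(-100,57,130))*100, Rt.inv().apply(FR.apply([.001,0,0]))*100,Rt.inv().apply(FR.apply([0,.001,0]))*100)
"
```

```text
[-0.52626994  0.14442345 -1.47909858] 1.5765629668501464 [-0.04385583  0.01203529 -0.12325821]
[ -8.06614984 168.14751719 127.43781833]
[ 8.84419555 -1.81475172 -2.52273282]
[  8.84419555 -11.11475172  -2.52273282]
[ 2.54826078e+00 -8.93382590e-18  9.97979794e+00] [-9.68912422e-02  2.83758493e-17  2.47403959e-02] [ 2.73828979e-17  1.00000000e-01 -6.70546278e-18]
```

>>> {"op": "carry_out", "data": {"claw": [5.5,5.5,0,0,0,0,0,0,0,0,0,0,0,0,0,0,0,0,0,0], "delta_pos": [[0.9,0,-0.42],[0.9,0,-0.42],[0,0,-2.8],[0,0,-2.8],[0,0,-2.8],[0,0,-2.8],[0,0,0],[0,0,0],[0,0,0],[0,0,0],[0,0,0],[0,0,0],[0,0,0],[0,0,0],[0,0,0],[0,0,0],[0,0,0],[0,0,0],[0,0,0],[0,0,0]], "angular": [[0,0,0],[0,0,0],[0,0,0],[0,0,0],[0,0,0],[0,0,0],[-0.0439,0.012,-0.1233],[-0.0439,0.012,-0.1233],[-0.0439,0.012,-0.1233],[-0.0439,0.012,-0.1233],[-0.0439,0.012,-0.1233],[-0.0439,0.012,-0.1233],[-0.0439,0.012,-0.1233],[-0.0439,0.012,-0.1233],[-0.0439,0.012,-0.1233],[-0.0439,0.012,-0.1233],[-0.0439,0.012,-0.1233],[-0.0439,0.012,-0.1233],[0,0,0],[0,0,0]]}}

```text
clock: 16.5
position: [0.5239, 0.1455, 0.1273]
ee_rot: [0.077, 2.891, -0.013]
force: [0.6, 0.0, 0.2]
width: 0.006
gripper_force: 0.0
```

```bash
python3 -c "
from h import *
st(); Rt=down(np.pi-.047)*R.from_rotvec([0,-.25,0])
print(np.round(arm.observe()['joints'],2))
plan(fx(-100,155,130),Rt); plan(fx(-100,57,130),Rt)
"
```

```text
t 16.5 fix mm [ -8.  166.  127.3] F fix [0.6 0.1 0.2] w 0.05
[-0.54  0.31  0.1   2.11  0.18  0.52  0.93]
shift cm [ 8.84 -1.16 -2.54] len 9.27 turn [-0.0037 -0.0002 -0.0061]
shift cm [  8.78 -10.96  -2.5 ] len 14.27 turn [-0.0037 -0.0002 -0.0061]
```

>>> {"op": "carry_out", "data": {"claw": [0,0,0,0,0,0,0,0,0,0,0,0,0,0,0], "delta_pos": [[2.93,-0.4,-0.84],[2.93,-0.4,-0.84],[2.93,-0.4,-0.84],[0,-3.26,0],[0,-3.26,0],[0,-3.26,0],[0,0,0],[0.51,0,2.0],[0.51,0,2.0],[0.51,0,2.0],[0.51,0,2.0],[0.26,0,1.0],[0.25,0,0.9],[0,0,0],[0,0,0]], "angular": [[0,0,0],[0,0,0],[0,0,0],[0,0,0],[0,0,0],[0,0,0],[0,0,0],[0,0,0],[0,0,0],[0,0,0],[0,0,0],[0,0,0],[0,0,0],[0,0,0],[0,0,0]]}}

```text
clock: 18.0
position: [0.4269, 0.0407, 0.0328]
ee_rot: [0.069, 2.894, -0.015]
force: [-0.7, -1.2, -0.5]
width: 0.002
gripper_force: 0.0
```

```bash
python3 -c "
from h import *
st(); plan(fx(-80,57,27)); print(np.round(arm.observe()['joints'],2))
"
```

```text
t 18.0 fix mm [-100.    56.7   32.8] F fix [-0.6 -1.2 -0.5] w 0.01
shift cm [-1.8   0.03  1.05] len 2.08 turn None
[-0.36  0.35  0.08  2.45  0.51  0.12  0.74]
```

>>> {"op": "carry_out", "data": {"claw": [0,0,0,0,0,0], "delta_pos": [[-0.29,0,0.075],[-0.29,0,0.075],[-0.29,0,0.075],[-0.29,0,0.075],[-0.29,0,0.075],[0,0,0]], "angular": [[0,0,0],[0,0,0],[0,0,0],[0,0,0],[0,0,0],[0,0,0]]}}

```text
clock: 18.6
position: [0.4423, 0.0389, 0.0329]
ee_rot: [0.069, 2.893, -0.016]
force: [-0.4, -0.1, 0.2]
width: 0.003
gripper_force: 0.0
```

```bash
python3 -c "
from h import *
st(); print(np.round(arm.observe()['joints'],3))
"
```

```text
t 18.6 fix mm [-84.5  55.7  32.9] F fix [-0.4 -0.1  0.2] w 0.03
[-0.313  0.367  0.042  2.418  0.503  0.14   0.757]
```

>>> {"op": "carry_out", "data": {"claw": [0,0,0,0,0,0,0,0], "delta_pos": [[-0.19,0,0.05],[-0.19,0,0.05],[-0.19,0,0.05],[-0.19,0,0.05],[-0.19,0,0.05],[-0.097,0,0.025],[-0.097,0,0.025],[-0.097,0,0.025]], "angular": [[0,0,0],[0,0,0],[0,0,0],[0,0,0],[0,0,0],[0,0,0],[0,0,0],[0,0,0]]}}

```text
clock: 19.4
position: [0.4542, 0.0382, 0.0325]
ee_rot: [0.069, 2.894, -0.016]
force: [-0.2, -0.1, 0.6]
width: 0.009
gripper_force: 0.7
```

>>> {"op": "carry_out", "data": {"claw": [0,0,0], "delta_pos": [[-0.097,0,0.025],[-0.097,0,0.025],[-0.097,0,0.025]], "angular": [[0,0,0],[0,0,0],[0,0,0]]}}

```text
clock: 19.7
position: [0.4575, 0.0381, 0.0326]
ee_rot: [0.069, 2.894, -0.016]
force: [-1.0, -0.5, -0.2]
width: 0.005
gripper_force: 0.6
```

```bash
python3 -c "
from h import *
st()
t=arm.get_image('top')
for r in arm.place_of('housing',t)[:1]: print(r['conf'],px(r),tofx(onz(t,px(r),.015)))
"
```

```text
t 19.7 fix mm [-69.3  55.6  32.6] F fix [-1.  -0.6 -0.2] w 0.05
0.79 [492.8  314.88] [ -84.18401646 -263.71686205   15.        ]
```

>>> {"op": "carry_out", "data": {"claw": [0,0,0], "delta_pos": [[-0.097,0,0.025],[-0.097,0,0.025],[-0.05,0,0.0125]], "angular": [[0,0,0],[0,0,0],[0,0,0]]}}

```text
clock: 20.1
position: [0.4601, 0.0381, 0.0327]
ee_rot: [0.069, 2.894, -0.016]
force: [-0.6, -0.8, 0.2]
width: 0.006
gripper_force: 0.6
```

>>> {"op": "carry_out", "data": {"claw": [0,0], "delta_pos": [[-0.05,0,0.0125],[-0.05,0,0.0125]], "angular": [[0,0,0],[0,0,0]]}}

```text
clock: 20.3
position: [0.461, 0.038, 0.0326]
ee_rot: [0.069, 2.894, -0.016]
force: [-1.9, -0.2, -0.8]
width: 0.005
gripper_force: 0.9
```

>>> {"op": "carry_out", "data": {"claw": [0,0], "delta_pos": [[-0.05,0,0.0125],[-0.05,0,0.0125]], "angular": [[0,0,0],[0,0,0]]}}

```text
clock: 20.5
position: [0.4614, 0.0379, 0.0324]
ee_rot: [0.068, 2.895, -0.016]
force: [-4.5, 1.1, 2.4]
width: 0.003
gripper_force: 2.8
```

>>> {"op": "carry_out", "data": {"claw": [0,0], "delta_pos": [[-0.05,0,0.0125],[-0.05,0,0.0125]], "angular": [[0,0,0],[0,0,0]]}}

```text
clock: 20.7
position: [0.4615, 0.0377, 0.0322]
ee_rot: [0.068, 2.896, -0.017]
force: [-7.1, 1.6, 3.8]
width: 0.007
gripper_force: 4.2
```

```bash
python3 -c "
from h import *
s=arm.observe();R0=R.from_rotvec(s['ee_rot']);P=tofx(s['position'])
f=lambda d:np.round(R0.inv().apply(FR.apply(np.array(d)))/10,3)
print(f([-16,0,0]),f([0,0,105]),f([0,100,0]),f([75,0,0]))
L=lean(.436); v=(R0.inv()*L).as_rotvec()/12;print(v)
"
```

```text
[ 1.552e+00 -1.000e-03 -3.880e-01] [ -2.544  -0.062 -10.187] [-8.0e-03  1.0e+01 -5.9e-02] [-7.277e+00  5.000e-03  1.817e+00]
[ 0.04336782 -0.01213251  0.12361303]
```

>>> {"op": "carry_out", "data": {"claw": [0,0,0,0,0,0,0,0,0,0,0], "delta_pos": [[0.776,0,-0.194],[0.776,0,-0.194],[-0.848,-0.02,-3.4],[-0.848,-0.02,-3.4],[-0.848,-0.02,-3.4],[0,3.33,0],[0,3.33,0],[0,3.33,0],[-2.43,0,0.606],[-2.43,0,0.606],[-2.43,0,0.606]], "angular": [[0,0,0],[0,0,0],[0,0,0],[0,0,0],[0,0,0],[0,0,0],[0,0,0],[0,0,0],[0,0,0],[0,0,0],[0,0,0]]}}

```text
clock: 21.8
position: [0.5274, 0.1353, 0.1376]
ee_rot: [0.067, 2.893, -0.016]
force: [-0.2, 0.3, -0.5]
width: 0.01
gripper_force: 0.0
```

>>> {"op": "carry_out", "data": {"claw": [5.5,5.5,5.5,5.5,5.5,5.5,5.5,5.5,5.5,5.5,5.5,5.5,5.5,5.5], "delta_pos": [[0,0,0],[0,0,0],[0,0,0],[0,0,0],[0,0,0],[0,0,0],[0,0,0],[0,0,0],[0,0,0],[0,0,0],[0,0,0],[0,0,0],[0,0,0],[0,0,0]], "angular": [[0.0434,-0.0121,0.1236],[0.0434,-0.0121,0.1236],[0.0434,-0.0121,0.1236],[0.0434,-0.0121,0.1236],[0.0434,-0.0121,0.1236],[0.0434,-0.0121,0.1236],[0.0434,-0.0121,0.1236],[0.0434,-0.0121,0.1236],[0.0434,-0.0121,0.1236],[0.0434,-0.0121,0.1236],[0.0434,-0.0121,0.1236],[0.0434,-0.0121,0.1236],[0,0,0],[0,0,0]]}}

```text
clock: 23.2
position: [0.5267, 0.1347, 0.1373]
ee_rot: [2.027, 1.939, -0.447]
force: [-0.4, -0.1, 0.4]
width: 0.6
gripper_force: 0.0
```

```bash
python3 -c "
from h import *
st(); plan(fx(-6,130,26),lean(.436)); plan(fx(-6,109,26),lean(.436)); p=arm.get_image('wrist');save('w5',p)
for n in('handle_grip','arc_centre','seat','housing','end_pin'): print(n,[(np.round(px(r)),round(r['conf'],2)) for r in arm.place_of(n,p)[:2]])
r=arm.place_of('handle_grip',p); X=onz(p,px(r[0]),.178) if r else 0; print(tofx(X) if r else '')
"
```

```text
t 23.2 fix mm [ -4.7 155.4 137.3] F fix [-0.4 -0.1  0.4] w 5.51
shift cm [ 2.39 -0.15 11.16] len 11.41 turn [ 0.0029 -0.0006  0.0023]
shift cm [ 0.49 -0.16 12.04] len 12.05 turn [ 0.0029 -0.0006  0.0023]
handle_grip []
arc_centre []
seat []
housing [(array([315., 259.]), 0.86), (array([253., 400.]), 0.84)]
end_pin [(array([382., 288.]), 0.81)]
```

View pics/w5.png

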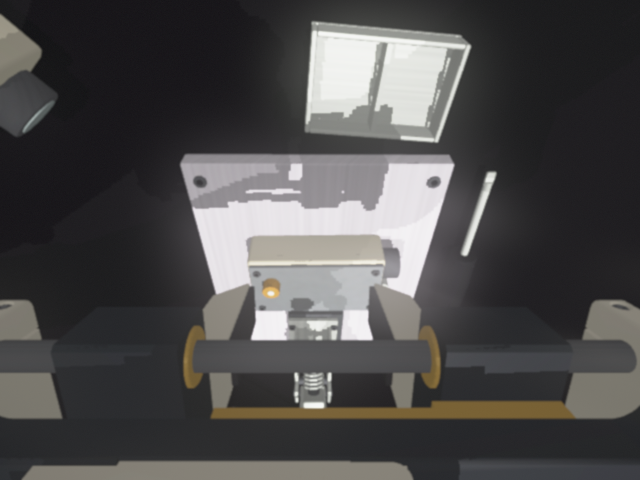

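View w5: housing at (315,265) parallel to the plate edges, lens end at the end pin (382,288), tray untouched. A gentle second -y push will make sure both side pins bear.

>>> {"op": "carry_out", "data": {"claw": [5.5,5.5,5.5,5.5,5.5,5.5,5.5,5.5,5.5,5.5,5.5,5.5,5.5,5.5], "delta_pos": [[0.6,-0.05,2.79],[0.6,-0.05,2.79],[0.6,-0.05,2.79],[0.6,0,2.79],[0,0,0],[-0.36,0,0.17],[-0.36,0,0.17],[-0.36,0,0.17],[-0.36,0,0.17],[-0.36,0,0.17],[-0.27,0,0.12],[-0.18,0,0.085],[-0.09,0,0.042],[0,0,0]], "angular": [[0,0,0],[0,0,0],[0,0,0],[0,0,0],[0,0,0],[0,0,0],[0,0,0],[0,0,0],[0,0,0],[0,0,0],[0,0,0],[0,0,0],[0,0,0],[0,0,0]]}}

```text
clock: 24.95
position: [0.5229, 0.0837, 0.026]
ee_rot: [2.031, 1.936, -0.447]
force: [-0.4, -0.5, -1.0]
width: 0.597
gripper_force: 0.0
```

```bash
python3 -c "
from h import *
st()"
```

```text
t 24.95 fix mm [ -6.1 104.3  26. ] F fix [-0.4 -0.5 -1. ] w 5.48
```

>>> {"op": "carry_out", "data": {"claw": [5.5,5.5,5.5,5.5], "delta_pos": [[-0.09,0,0.042],[-0.09,0,0.042],[-0.045,0,0.021],[-0.045,0,0.021]], "angular": [[0,0,0],[0,0,0],[0,0,0],[0,0,0]]}}

```text
clock: 25.35
position: [0.523, 0.0813, 0.026]
ee_rot: [2.031, 1.937, -0.446]
force: [0.8, 1.7, 0.3]
width: 0.598
gripper_force: 1.1
```

>>> {"op": "carry_out", "data": {"claw": [5.5,5.5], "delta_pos": [[-0.045,0,0.021],[-0.045,0,0.021]], "angular": [[0,0,0],[0,0,0]]}}

```text
clock: 25.55
position: [0.5232, 0.0809, 0.026]
ee_rot: [2.031, 1.937, -0.445]
force: [0.8, 5.3, 0.1]
width: 0.6
gripper_force: 2.7
```

>>> {"op": "carry_out", "data": {"claw": [5.5,5.5], "delta_pos": [[-0.045,0,0.021],[0,0,0]], "angular": [[0,0,0],[0,0,0]]}}

```text
clock: 25.75
position: [0.5232, 0.0808, 0.026]
ee_rot: [2.031, 1.938, -0.444]
force: [0.8, 7.1, 0.1]
width: 0.606
gripper_force: 3.0
```

Housing is seated on all three pins. Retreating, then over to the handle.

>>> {"op": "carry_out", "data": {"claw": [5.5,5.5,5.5,0,0,0,0,0,0,0,0], "delta_pos": [[0.9,0,-0.42],[0.9,0,-0.42],[0.9,0,-0.42],[-1.48,0,-3.17],[-1.48,0,-3.17],[-1.48,0,-3.17],[-1.48,0,-3.17],[-1.48,0,-3.17],[-1.48,0,-3.17],[0,0,0],[0,0,0]], "angular": [[0,0,0],[0,0,0],[0,0,0],[0,0,0],[0,0,0],[0,0,0],[0,0,0],[0,0,0],[0,0,0],[0,0,0],[0,0,0]]}}

```text
clock: 26.85
position: [0.5239, 0.1094, 0.2365]
ee_rot: [2.031, 1.936, -0.445]
force: [0.4, 0.0, -0.3]
width: 0.009
gripper_force: 0.0
```

Run:
```python
from h import *
import itertools
np.set_printoptions(precision=4,suppress=True)
st()
W={n:arm.get_image(n) for n in('wrist','scene','top')}
for l in('handle_grip','arc_centre','seat','housing'):
    o=[]
    for n,p in W.items():
        for r in arm.place_of(l,p)[:3]:
            print(l,n,np.round(px(r)),round(r['conf'],2)); o.append((n,p,px(r)))
    for a,b in itertools.combinations(o,2):
        if a[0]!=b[0]:
            X=tri([a[1:],b[1:]]); e=np.abs(proj(a[1],X)[0]-a[2]).max()
            if e<5: print('  ',a[0],b[0],tofx(X),round(e,1))
plan(fx(-3,-28,215),lean(.436))
```

```text
t 26.85 fix mm [ -6.3 130.  236.5] F fix [ 0.4  0.1 -0.3] w 0.08
handle_grip wrist [316. 377.] 0.6
handle_grip scene [266. 227.] 0.75
handle_grip top [405. 260.] 0.81
handle_grip top [332. 204.] 0.72
   wrist scene [ -4.5786 -61.5754 180.0481] 3.7
   wrist top [ -2.1755 -67.387  173.9662] 1.3
   scene top [ -4.8995 -65.217  186.739 ] 0.4
arc_centre scene [291. 241.] 0.91
arc_centre top [383. 261.] 0.72
   scene top [  0.9234 -31.1931 131.2743] 1.7
seat scene [332. 253.] 0.91
seat top [337. 236.] 0.61
housing wrist [317. 176.] 0.69
housing scene [441. 177.] 0.86
housing scene [331. 150.] 0.79
housing scene [332. 253.] 0.7
housing top [174. 268.] 0.79
housing top [329. 267.] 0.63
housing top [494. 319.] 0.55
   wrist scene [-1.6018 63.0973 20.9257] 2.4
   wrist top [-0.8925 63.2685 17.5986] 1.7
   scene top [-16.8702 379.2144   8.2211] 0.5
   scene top [-3.7441 62.7007 21.4633] 0.5
shift cm [-13.38   0.35   8.53] len 15.87 turn [ 0.0015 -0.0009 -0.0011]
```

```bash
cat > path.py <<'E'
from h import *
st(); plan(fx(-3,-36,188),lean(.436))
A=np.array([-30,120.]); L=lean(.436)
def tcp(ph):
    p=np.radians(ph); n=np.radians(ph-101); return np.r_[-3,A+69*np.array([np.cos(p),np.sin(p)])+5*np.array([np.cos(n),np.sin(n)])]
prev=np.array([-3,-36,188.])
for ph in (120,130,140,150,155,160,165,170,175,180,185,188,191):
    q=tcp(ph); d=L.inv().apply(FR.apply(q-prev))/10; print(ph,q.round(1),d.round(2),np.linalg.norm(d).round(2)); prev=q
E
python3 path.py
```

```text
t 27.6 fix mm [ -6.4 129.3 236. ] F fix [-0.4  0.7 -0.2] w 0.05
shift cm [-12.97   0.34  11.32] len 17.21 turn [ 0.0015 -0.0009 -0.0011]
120 [ -3.  -59.8 181.4] [-1.88 -0.    1.6 ] 2.47
130 [ -3.  -70.  175.3] [-0.67 -0.    0.98] 1.19
140 [ -3.  -79.  167.5] [-0.49 -0.    1.09] 1.19
150 [ -3.  -86.5 158.3] [-0.29 -0.    1.15] 1.19
155 [ -3.  -89.6 153.2] [-0.07 -0.    0.59] 0.6
160 [ -3.  -92.3 147.9] [-0.02 -0.    0.59] 0.6
165 [ -3.  -94.5 142.4] [ 0.03 -0.    0.59] 0.6
170 [ -3.  -96.2 136.6] [ 0.09 -0.    0.59] 0.6
175 [ -3.  -97.4 130.8] [0.14 0.   0.58] 0.6
180 [ -3.  -98.  124.9] [0.19 0.   0.56] 0.6
185 [ -3.  -98.2 119. ] [0.24 0.   0.55] 0.6
188 [ -3.  -98.1 115.4] [0.16 0.   0.32] 0.36
191 [ -3.  -97.7 111.8] [0.18 0.   0.31] 0.36
```

>>> {"op": "carry_out", "data": {"claw": [0,0,0,0,0,0,0,0], "delta_pos": [[-2.16,0.057,1.887],[-2.16,0.057,1.887],[-2.16,0.057,1.887],[-2.16,0.057,1.887],[-2.16,0.057,1.887],[-2.16,0.057,1.887],[0,0,0],[0,0,0]], "angular": [[0,0,0],[0,0,0],[0,0,0],[0,0,0],[0,0,0],[0,0,0],[0,0,0],[0,0,0]]}}

```text
clock: 28.4
position: [0.5193, -0.0569, 0.188]
ee_rot: [2.032, 1.935, -0.447]
force: [0.3, 0.2, -0.1]
width: 0.006
gripper_force: 0.0
```

```bash
python3 -c "
from h import *
st()"
```

```text
t 28.4 fix mm [ -3.1 -36.3 188. ] F fix [ 0.3  0.3 -0.1] w 0.06
```

>>> {"op": "carry_out", "data": {"claw": [0,0,0,0,0,0,0,0,0,0,0,0,0,0,0], "delta_pos": [[-0.27,0,0.23],[-0.27,0,0.23],[-0.27,0,0.23],[-0.27,0,0.23],[-0.27,0,0.23],[-0.27,0,0.23],[-0.27,0,0.23],[-0.17,0,0.245],[-0.17,0,0.245],[-0.17,0,0.245],[-0.17,0,0.245],[-0.12,0,0.27],[-0.12,0,0.27],[-0.12,0,0.27],[-0.12,0,0.27]], "angular": [[0,0,0],[0,0,0],[0,0,0],[0,0,0],[0,0,0],[0,0,0],[0,0,0],[0,0,0],[0,0,0],[0,0,0],[0,0,0],[0,0,0],[0,0,0],[0,0,0],[0,0,0]]}}

```text
clock: 29.9
position: [0.5174, -0.0996, 0.1673]
ee_rot: [2.031, 1.936, -0.447]
force: [0.4, 0.9, 0.6]
width: 0.003
gripper_force: 0.6
```

```bash
python3 -c "
from h import *
st(); p=arm.get_image('scene');cv2.imwrite('pics/s3.png',cv2.resize(p['frame'][150:300,200:400,::-1],None,fx=4,fy=4,interpolation=2))"
```

```text
t 29.9 fix mm [ -2.9 -79.2 167.3] F fix [0.3 0.9 0.6] w 0.03
```

View pics/s3.png

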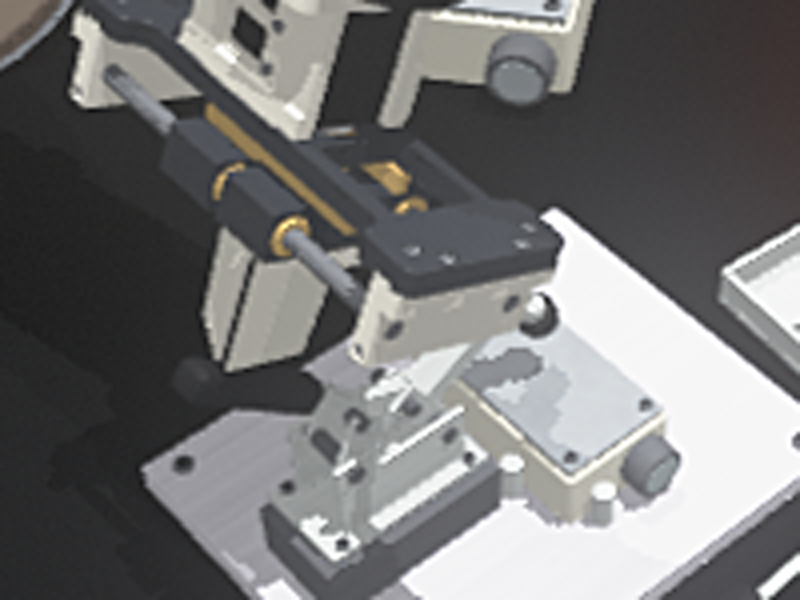

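The crop shows the fingertips on the black sleeve near (225,365), with the housing against the side pin at (512,475) and the end pin at (603,500). Continuing along the arc.

>>> {"op": "carry_out", "data": {"claw": [0,0,0,0,0,0,0,0,0,0,0], "delta_pos": [[-0.058,0,0.23],[-0.058,0,0.23],[-0.058,0,0.23],[-0.058,0,0.23],[-0.058,0,0.23],[-0.023,0,0.197],[-0.023,0,0.197],[-0.023,0,0.197],[-0.007,0,0.197],[-0.007,0,0.197],[-0.007,0,0.197]], "angular": [[0,0,0],[0,0,0],[0,0,0],[0,0,0],[0,0,0],[0,0,0],[0,0,0],[0,0,0],[0,0,0],[0,0,0],[0,0,0]]}}

```text
clock: 31.05
position: [0.5168, -0.1129, 0.1479]
ee_rot: [2.031, 1.936, -0.447]
force: [0.5, 0.1, 0.8]
width: 0.005
gripper_force: 0.3
```

>>> {"op": "carry_out", "data": {"claw": [0,0,0,0,0,0], "delta_pos": [[0.01,0,0.197],[0.01,0,0.197],[0.01,0,0.197],[0.03,0,0.197],[0.03,0,0.197],[0.03,0,0.197]], "angular": [[0,0,0],[0,0,0],[0,0,0],[0,0,0],[0,0,0],[0,0,0]]}}

```text
clock: 31.65
position: [0.5168, -0.1167, 0.1368]
ee_rot: [2.031, 1.936, -0.447]
force: [0.1, 1.5, 3.2]
width: 0.003
gripper_force: 2.3
```

>>> {"op": "carry_out", "data": {"claw": [0,0,0,0], "delta_pos": [[0.035,0,0.145],[0.035,0,0.145],[0.035,0,0.145],[0.035,0,0.145]], "angular": [[0,0,0],[0,0,0],[0,0,0],[0,0,0]]}}

```text
clock: 32.05
position: [0.5168, -0.1181, 0.1312]
ee_rot: [2.031, 1.935, -0.447]
force: [-1.3, 0.7, 5.8]
width: 0.006
gripper_force: 3.3
```

```bash
python3 -c "
from h import *
st()"
```

```text
t 32.05 fix mm [ -2.7 -97.7 131.2] F fix [-1.3  0.6  5.8] w 0.05
```

>>> {"op": "carry_out", "data": {"claw": [0,0,0,0,0], "delta_pos": [[0.04,0,0.11],[0.04,0,0.11],[0.04,0,0.11],[0.04,0,0.11],[0.04,0,0.11]], "angular": [[0,0,0],[0,0,0],[0,0,0],[0,0,0],[0,0,0]]}}

```text
clock: 32.55
position: [0.5167, -0.1192, 0.1255]
ee_rot: [2.031, 1.935, -0.448]
force: [-0.4, -0.9, 5.8]
width: 0.005
gripper_force: 2.8
```

>>> {"op": "carry_out", "data": {"claw": [0,0,0,0,0], "delta_pos": [[0.045,0,0.1],[0.045,0,0.1],[0.045,0,0.1],[0.045,0,0.1],[0.045,0,0.1]], "angular": [[0,0,0],[0,0,0],[0,0,0],[0,0,0],[0,0,0]]}}

```text
clock: 33.05
position: [0.5166, -0.1187, 0.1195]
ee_rot: [2.031, 1.936, -0.447]
force: [0.6, -0.9, 3.4]
width: 0.005
gripper_force: 1.3
```

>>> {"op": "carry_out", "data": {"claw": [0,0,0], "delta_pos": [[0.045,0,0.1],[0.045,0,0.1],[0.045,0,0.1]], "angular": [[0,0,0],[0,0,0],[0,0,0]]}}

```text
clock: 33.35
position: [0.5165, -0.1181, 0.1159]
ee_rot: [2.031, 1.937, -0.447]
force: [0.4, 0.4, -0.8]
width: 0.004
gripper_force: 0.0
```

```bash
python3 -c "
from h import *
st()"
```

```text
t 33.35 fix mm [ -3.  -97.6 115.9] F fix [ 0.4  0.4 -0.8] w 0.04
```

The force has dropped to zero, so it is over centre. I'll check that the stop lies where home should be.

>>> {"op": "carry_out", "data": {"claw": [0,0,0,0], "delta_pos": [[0.045,0,0.1],[0.045,0,0.1],[0.045,0,0.1],[0.045,0,0.1]], "angular": [[0,0,0],[0,0,0],[0,0,0],[0,0,0]]}}

```text
clock: 33.75
position: [0.5166, -0.1185, 0.1118]
ee_rot: [2.031, 1.936, -0.447]
force: [-0.0, -0.1, 0.1]
width: 0.003
gripper_force: 0.0
```

>>> {"op": "carry_out", "data": {"claw": [0,0], "delta_pos": [[0.022,0,0.045],[0.022,0,0.045]], "angular": [[0,0,0],[0,0,0]]}}

```text
clock: 33.95
position: [0.5167, -0.1185, 0.1109]
ee_rot: [2.031, 1.936, -0.447]
force: [0.2, 0.6, 0.3]
width: 0.007
gripper_force: 0.0
```

>>> {"op": "carry_out", "data": {"claw": [0,0], "delta_pos": [[0.022,0,0.045],[0.022,0,0.045]], "angular": [[0,0,0],[0,0,0]]}}

```text
clock: 34.15
position: [0.5167, -0.1185, 0.11]
ee_rot: [2.031, 1.936, -0.447]
force: [-0.8, 0.3, 1.3]
width: 0.004
gripper_force: 0.7
```

>>> {"op": "carry_out", "data": {"claw": [0,0], "delta_pos": [[0.022,0,0.045],[0.022,0,0.045]], "angular": [[0,0,0],[0,0,0]]}}

```text
clock: 34.35
position: [0.5168, -0.1186, 0.1092]
ee_rot: [2.031, 1.936, -0.447]
force: [-1.0, 0.2, 5.1]
width: 0.004
gripper_force: 3.0
```

>>> {"op": "carry_out", "data": {"claw": [0,0,0,0,0,0,0,0], "delta_pos": [[-0.2,0,-0.45],[-0.85,0,-1.8],[-1.48,0,-3.17],[-1.48,0,-3.17],[-1.48,0,-3.17],[-1.48,0,-3.17],[0,0,0],[0,0,0]], "angular": [[0,0,0],[0,0,0],[0,0,0],[0,0,0],[0,0,0],[0,0,0],[0,0,0],[0,0,0]]}}

```text
clock: 35.15
position: [0.5165, -0.1186, 0.2742]
ee_rot: [2.031, 1.936, -0.445]
force: [-1.2, 0.7, -0.4]
width: 0.004
gripper_force: 0.0
```

```bash
python3 -c "
from h import *
st(); p=arm.get_image('scene');cv2.imwrite('pics/s4.png',cv2.resize(p['frame'][180:330,230:430,::-1],None,fx=4,fy=4,interpolation=2))"
```

```text
t 35.15 fix mm [ -3.  -98.1 274.2] F fix [-1.2  0.6 -0.4] w 0.03
```

View pics/s4.png

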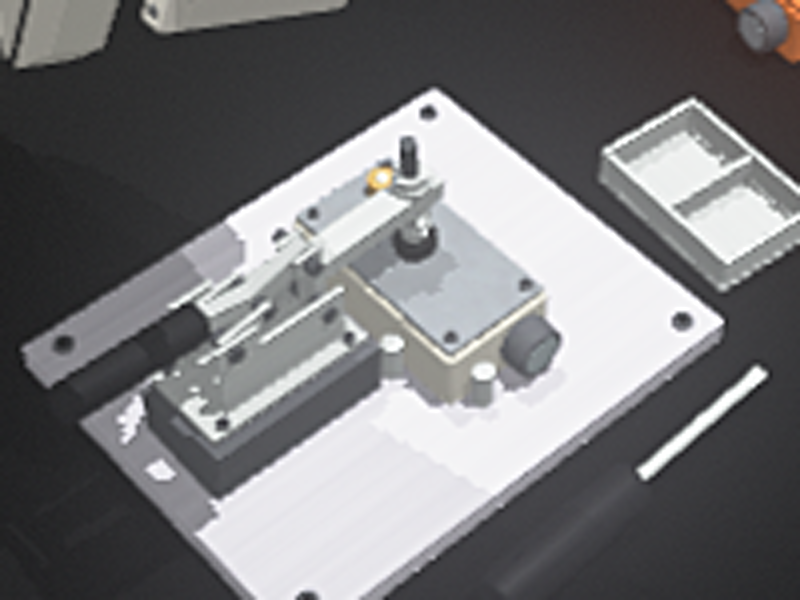

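The handle is level at (130,355), the spindle foot is on the middle of the lid at (415,240), the housing is against the pins at (392,355) and (485,380), and the robot is clear.

```bash
python3 -c "
from cell import arm
print(arm.sign_off())"
```

```text
the job is handed in; nothing more can be done
None
```

The housing is home against its three pins and the clamp handle snapped over centre and lies on its stop, with the most I read 8 N on the housing and 6 N on the handle; handed in at about 35 s with the robot clear and no verdict returned.

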